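# Lay the hammer and slot chisel home in the eyelet kit tray

### The job

Put the hammer and the red-handled slot chisel away in the black foam shadow tray, each fully home, flat and released in its own cut-out. The hammer's handle end goes under the metal bridge against the spring plunger, so tip it in butt first, push back and lower the head until the spring holds it against the far wall. Do not move the die, the jar or the spool.

Things in the scene. Friction and masses are not known exactly. Their poses are not given: they have to be found in the camera images.
- tray: Fixed shadow tray, black foam on a yellow base, 268 x 268 mm; origin on the table near its middle; z up, x from the bridge end (-x, robot side) to the far end, y left. Yellow pocket floors 6 mm and foam top 24 mm above the table (pockets 18 mm deep). Hammer lane along x at y +55 mm, chisel lane along x at y -70 mm.
- hammer_seat (a point): Tray point (x 45, y 55, z 19 mm) where hammer_grip comes when home; tray axes, 13 mm over the pocket floor. Offsets from it in mm: far wall x +55; head recess x +23 to +55, y -43 to +53; finger room x -45 to +23, y +-62; handle channel 32 wide from there to -x.
- bridge_lip (a point): Middle of the lower edge of the aluminium bridge where the hammer's butt goes in (tray x -88, y 55, z 38 mm), 32 mm above the pocket floor; tray axes. The bridge spans 60 mm to -x, 52 mm wide, its top 4 mm higher, closed behind; cheeks leave a 32 mm channel. The butt of the hammer at home lies 12 mm to -x, so the hammer cannot be dropped in level.
- chisel_seat (a point): Tray point (x -12, y -70, z 18 mm) where chisel_grip comes when home; tray axes, 12 mm over the pocket floor. Offsets from it in mm: handle pocket x -65 to +29, 30 wide; finger room x -32 to +24, y +-52; shank slot x +29 to +55, 18 wide; blade recess x +55 to +90, 38 wide.
- hammer_grip (a point): Grip point on the wooden handle behind the steel head, 13 mm above the underside. Hammer 200 mm, about 0.4 kg, lying on its side; x to the head, z up. Offsets in mm: butt end x -145; head x 25 to 55, 26 thick, face at y +50, wedge peen at y -40. Handle here 22 wide, 18 thick, its middle at this point; the last 40 at the butt 26 wide, 22 thick, flush with the underside.
- chisel_grip (a point): Grip point of the slot chisel on its handle, near its balance point, 12 mm above the underside. Chisel 150 mm, about 0.16 kg, lying flat: x to the blade, z up. Offsets in mm: red handle x -63 to 27, 26 wide, 24 thick; 12 mm square steel shank to x 57; blade x 58 to 87, 32 wide, 6 thick.
- plunger (a joint): Orange spring plunger under the bridge that pushes the hammer's butt towards the far wall. 0 = fully out (its face at tray x -95 mm), grows to 0.024 m as it is pushed back towards the robot; 350 N/m, about 5 N at 0, 7 N at 0.005 (hammer home), 14 N at 0.024.
- die: Bystander: round steel setting die, 64 mm across, 34 mm tall; origin at the centre of its underside.
- jar: Bystander: amber jar with a brass cap, 60 mm across, 75 mm tall; origin at the centre of its underside.
- spool: Bystander: blue thread spool, 60 mm across, 67 mm tall; origin at the centre of its underside.
Mind the look-alikes: they are no part of the job. What is meant by the part that bears hammer_grip is not green or turquoise, and is the smaller of those in its own colour.

How it is judged:
By the outcome, as a careful person would: the job done as asked, in the order asked, and still so for the second after the job is handed in, with the robot touching nothing.
It also fails if it takes over 67 s, if anything falls off the work surface, if the arm or the gripper's body presses on something with over 40 N, if the wrist force passes 120 N, or if a joint passes its speed limit or range.

### The arm

A 6-joint arm with a two-finger parallel gripper is mounted at the origin on the work surface. World frame = base frame: x ahead of the robot, y to its left, z up, the work surface at z = 0. Lengths are in m, angles in rad, forces in N, time in s.
With the tool pointing down it reaches from about 0.225 to 0.875 m from the base axis. Payload 3.4 kg.
Tool frame: the origin (TCP) lies at the very end of the fingers, on their centre line; the grasp point (between the pads) lies 19 mm behind it; z points along the fingers, y is the direction in which the jaws open and shut (so a half turn about z gives the same grasp; the last joint's range is limited). The gripper opens to 85 mm and grips with 20 to 120 N. Pads are 22 mm wide; open, the fingers measure 114 mm over their backs; the gripper's body (76 mm by 85 mm) begins 54 mm behind the grasp point. The pads swing forward as they close: fully open they stand 13 mm farther back than shut.
Start: joints at [-1.428, 0.276, 1.505, -0, 1.361, -0.121], TCP at [0.15, -0.555, 0.231] pointing down, gripper open.
Joint ranges: [-2.89, 2.89], [-0.75, 2.08], [0.22, 2.7], [-1.18, 4.32], [0.11, 2.71], [-2.7, 2.7]. Speed limits (rad/s): [2.57, 2.57, 3.14, 3.14, 3.14, 3.14].

### API

Orientations are given as a unit quaternion [w, x, y, z].
In Python, from rig import manip gives the robot as it stands. The module is installed in compiled form; this text tells all that it offers.
- The arm moves only by the tool carry_out, never from a script. Its argument "moves" is one flat list of numbers, 5 for each row, row after row: the opening in per cent of the stroke, from 0 (shut) to 100 (fully open), then the shift along the world's x, y, z in cm, then the turn about the world's z in rad. A call has exactly 10 rows; each row shifts and turns the commanded pose from where the row before left it; what a row does not reach is not made up. A row lasts 1/10 s, in which the tool goes at most 50 mm and 8.59 degrees, less where a joint would pass 70% of its speed; a pose out of reach is approached as far as the arm can. A call is refused whole if a number of a shift passes 5 or a number of a turn 0.15, either way. A call with a gripper value outside its range is refused whole. The fingers move at their own pace and stop on an object; "squeeze" is the grip in N (left out, the last holds). Time passes only in rows, so rows that do not move let the fingers close, or fill a call up. It gives the time, the measured TCP pose, the force and the opening at its end, in the units of the state.
- manip.get_state(): the state, without advancing time (a new reading comes with each control period).
- manip.get_image(name): name is "scene" or "top"; returns the picture (384x512x3 uint8, red, green, blue); there is no depth.
- manip.camera_info(name): a dict with "fov_y" (degrees; the focal length in pixels is half the picture's height over the tangent of half this angle, whatever the lens; pixels are square), "cx", "cy" (the principal point, pixels), "rvec" (rotation vector, rad) and "tvec" (3), from world to camera coordinates, as OpenCV has them. Camera axes: x right, y down, z forward; pixel columns grow to the right and rows downward; lengths in m; the calibration is good to about 2 mm. A picture is of the moment at which its call begins. camera_info takes no time and is no camera call.
- manip.sign_off(): hands the job in, once; it reports no verdict.
The state is a dict: "clock": time; "qpos": joint angles; "qd": joint speeds; "effort": joint torques, N m; "position": TCP position; "ee_rot": TCP orientation; "contact_force": force on the tool from outside, world axes, zero at the start; "moment": the same for the moment, N m; "width": finger opening in m.
Only numpy, scipy, OpenCV 4.12 (cv2) and the standard library are available. Lean on these libraries where they do the work, as an engineer would, in place of code of your own. Each camera call takes 0.05 s, during which the arm holds its last target. There are 200 camera calls.

## Working session

There is one attempt and no reset: what is moved stays moved. The work goes in short steps, Python scripts to look and compute and a tool call to move; the robot and the scene stay as the last step left them, time stands still between calls to the robot, and variables do not carry over. Pictures are saved under pics/ and viewed, about 8 in all and at most 12, crops included, and the job is handed in when it is done.

Besides the shell and the picture viewer there is one more tool, called after "Call:" by a JSON object that holds its "api" and its "payload". carry_out: Moves the arm, as the interface text tells. Its arguments: {"type":"object","properties":{"moves":{"type":"array","items":{"type":"number"}},"squeeze":{"type":"number"}},"required":["moves"]}

```bash
mkdir -p pics; cat > h.py <<'E'
import numpy as np, cv2
from rig import manip
def cam(n):
    c=manip.camera_info(n); f=192/np.tan(np.radians(c['fov_y'])/2)
    R=cv2.Rodrigues(np.array(c['rvec'],float))[0]; t=np.array(c['tvec'],float).ravel()
    return f,c['cx'],c['cy'],R,t
def ray(n,u,v,z):
    f,cx,cy,R,t=cam(n); o=-R.T@t; d=R.T@np.array([(u-cx)/f,(v-cy)/f,1]); return o+d*(z-o[2])/d[2]
def proj(n,p):
    f,cx,cy,R,t=cam(n); q=R@np.array(p)+t; return np.array([cx+f*q[0]/q[2],cy+f*q[1]/q[2]])
def snap(n,name):
    im=manip.get_image(n); np.save(f'pics/{name}.npy',im); cv2.imwrite(f'pics/{name}.png',im[:,:,::-1]); return im
E
python3 - <<'E'
from h import *
a=snap('scene','s0');b=snap('top','t0')
for n in('scene','top'):
    print(manip.camera_info(n)); f,cx,cy,R,t=cam(n); print(-R.T@t)
s=manip.get_state();print(s)
E
```

```text
{'fov_y': 52.656696240378274, 'cx': 258.48112291389253, 'cy': 188.5854319396642, 'rvec': array([ 2.23776366,  1.47260767, -0.38220058]), 'tvec': array([-0.07662592, -0.41115207,  1.5977522 ])}
[ 1.08146938 -0.39368076  1.18455438]
{'fov_y': 56.29064213108112, 'cx': 251.40325780222696, 'cy': 185.82678306460576, 'rvec': array([ 2.19428474, -2.21422919,  0.06199848]), 'tvec': array([-0.13279264,  0.48103229,  1.17157854])}
[ 0.42683022 -0.12342375  1.1934005 ]
{'clock': 0.1, 'qpos': array([-1.42797647e+00,  2.76487087e-01,  1.50599015e+00,  1.67214368e-05,
        1.36074195e+00, -1.20961864e-01]), 'qd': array([-0.00037386, -0.00072596, -0.00246587, -0.00063199,  0.00112358,
       -0.00150555]), 'effort': array([ 1.13513222e-03, -4.17699158e+01, -2.46404207e+01, -1.33644426e-04,
        5.77816623e-03,  3.88208804e-06]), 'position': array([ 0.14987452, -0.55462623,  0.23055824]), 'ee_rot': array([-8.13303882e-04,  9.91314904e-01,  1.31507036e-01, -7.12934928e-07]), 'contact_force': array([ 0.22794238, -0.0913565 , -0.88806536]), 'moment': array([-0.03812457, -0.01069421,  0.02298068]), 'width': 0.0852762059830964}
```

View pics/s0.png

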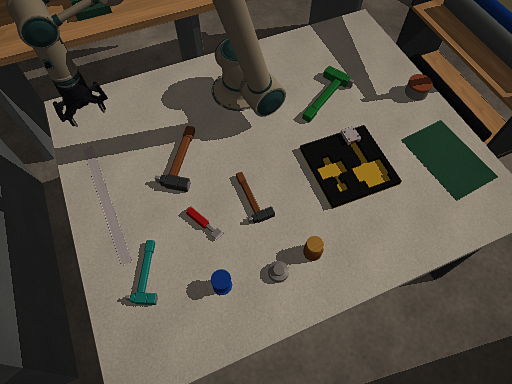

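View pics/t0.png

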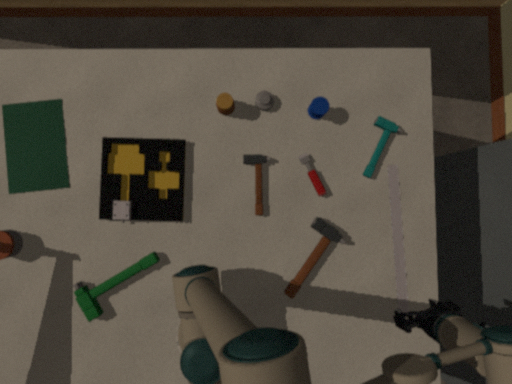

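The scene view shows two brown-handled hammers: a small one at (255,197) and a large one at (180,158). A green one is at (328,93) and a turquoise one at (147,272). In the top view they are at:
- small brown (258,185)
- large brown (315,255)
- green (118,285)
- turquoise (381,148)

I choose the **small brown** one at (258,185). The red chisel is at (314,175), and the tray is at (143,180) with its bridge at (122,210). I'll measure these next and check the choice in one crop.

```bash
cat > meas.py <<'E'
from h import *
def top_pts(mask,z): # all mask pixels to world xy at height z
    v,u=np.nonzero(mask); return np.array([ray('top',a,b,z)[:2] for a,b in zip(u,v)])
def box(mask,z):
    c,_=cv2.findContours(mask.astype(np.uint8),cv2.RETR_EXTERNAL,cv2.CHAIN_APPROX_NONE)
    c=max(c,key=cv2.contourArea); p=np.array([ray('top',*q[0],z)[:2] for q in c],np.float32)*1000
    return cv2.minAreaRect(p)
def sub(mask,u0,v0,u1,v1):
    m=np.zeros_like(mask); m[v0:v1,u0:u1]=mask[v0:v1,u0:u1]; return m
def line(p):
    m=p.mean(0); d=np.linalg.svd(p-m,full_matrices=False)[2][0]; d=d*np.sign(d[0]); s=(p-m)@d
    return m*1000,d,np.degrees(np.arctan2(d[1],d[0])),s.min()*1000,s.max()*1000
E
python3 - <<'E'
from meas import *
im=np.load('pics/t0.npy'); hsv=cv2.cvtColor(im,cv2.COLOR_RGB2HSV); H,S,V=[hsv[...,i].astype(int) for i in range(3)]
blk=sub((V<45)|((H>15)&(H<35)&(S>150)),85,128,200,235)
print('tray',box(cv2.morphologyEx(blk.astype(np.uint8),cv2.MORPH_CLOSE,np.ones((5,5))),.024))
for n,(a,b,c,d) in dict(hlane=(117,174,133,200),hrec=(108,142,148,176),chis=(146,150,182,202)).items():
    y=sub((H>15)&(H<35)&(S>130)&(V>70),a,b,c,d); p=top_pts(y,.006); print(n,len(p),line(p),p.min(0),p.max(0))
hd=sub((H<15)&(S>110)&(V>40),240,165,275,225); print('handle',line(top_pts(hd,.022)))
he=sub((V<75)&(S<110),238,150,275,170); print('head',box(he,.026),line(top_pts(he,.026)))
red=sub((H<8)|(H>172),295,150,335,200)&(S>150); print('red',line(top_pts(red,.02)),box(red,.02))
c1=cv2.resize(im[145:225,230:340],(770,560),interpolation=cv2.INTER_CUBIC); cv2.imwrite('pics/c1.png',c1[:,:,::-1])
c2=cv2.resize(im[130:230,90:200],(660,600),interpolation=cv2.INTER_CUBIC); cv2.imwrite('pics/c2.png',np.clip(c2[:,:,::-1].astype(float)*1.6,0,255))
E
```

```text
tray ((504.3175354003906, 216.95614624023438), (270.36376953125, 265.7456970214844), 88.01750183105469)
hlane 86 (array([484.24938028, 274.27013902]), array([0.99950983, 0.03130647]), np.float64(1.7940214807115316), np.float64(-44.168692159502974), np.float64(39.28088819680328)) [0.44020268 0.26683465] [0.52295595 0.29322126]
hrec 834 (array([568.21151284, 270.31227601]), array([0.75789383, 0.65237791]), np.float64(40.72112701895741), np.float64(-64.8990264406843), np.float64(62.83224895920618)) [0.51942173 0.21769801] [0.61945169 0.32306445]
chis 508 (array([506.84232619, 145.78299809]), array([ 0.9983921 , -0.05668526]), np.float64(-3.2495682376823085), np.float64(-61.20127196895996), np.float64(85.08428401725287)) [0.44564652 0.10535086] [0.59158715 0.19769952]
handle (array([ 464.31529611, -160.18949576]), array([0.99999916, 0.00129507]), np.float64(0.07420181381152799), np.float64(-77.13728541933494), np.float64(83.23725465471964))
head ((561.2650756835938, -159.74444580078125), (101.55589294433594, 44.63300323486328), 72.11560821533203) (array([ 561.63681273, -158.8651814 ]), array([0.16351431, 0.98654096]), np.float64(80.58906129953313), np.float64(-52.8224368746609), np.float64(49.78818191902872))
red (array([ 489.98009673, -350.2539185 ]), array([0.89875814, 0.43844476]), np.float64(26.00469247754268), np.float64(-43.2402316136197), np.float64(41.700627874276904)) ((489.5250549316406, -351.05914306640625), (84.97355651855469, 26.57601547241211), 25.700904846191406)[ WARN:0@7.538] global loadsave.cpp:1063 imwrite_ Unsupported depth image for selected encoder is fallbacked to CV_8U.
```

View pics/c1.png

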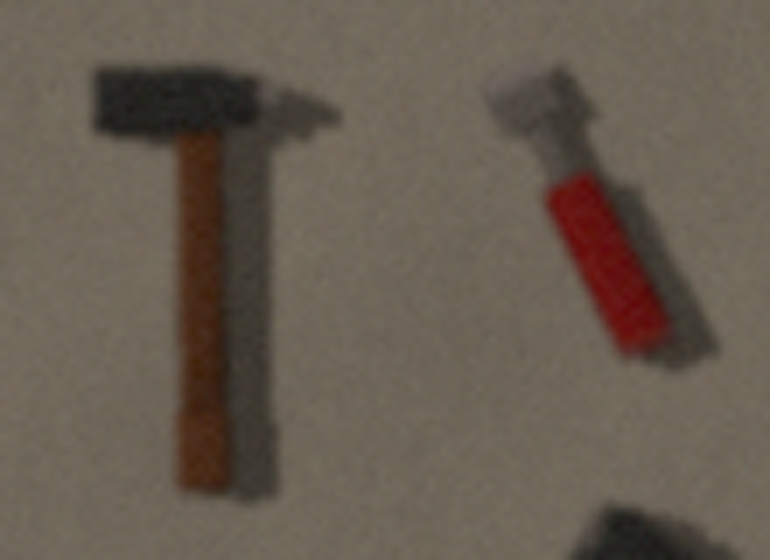

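View pics/c2.png

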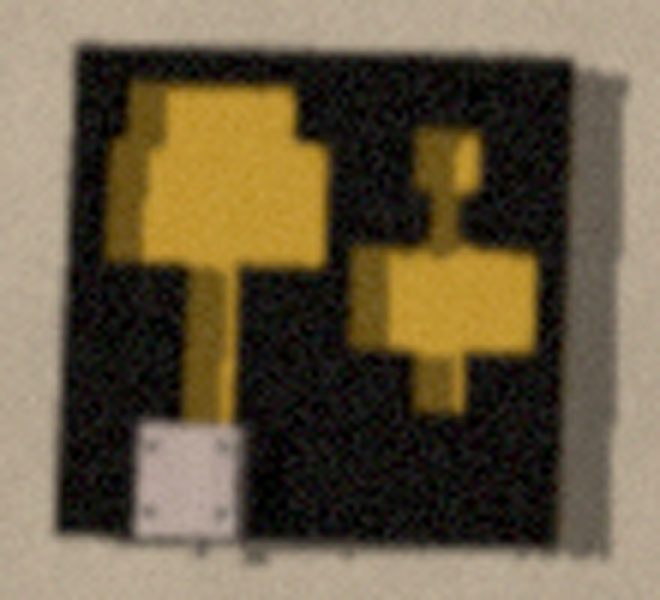

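The crops confirm the choice: small hammer, face to the left, head at crop (95–340, 66–133), butt end at y 492. The red chisel's blade points up. In the tray the pocket edges are clear, with the bridge at crop (188,480). Next I fit the poses from these edges.

```bash
cat > fit.py <<'E'
from meas import *
from scipy.optimize import least_squares
def c2(x,y,z): return ray('top',(x+.5)/6-.5+90,(y+.5)/6-.5+130,z)[:2]*1000
def c1(x,y,z): return ray('top',(x+.5)/7-.5+230,(y+.5)/7-.5+145,z)[:2]*1000
# crop x, y, z, axis(0 x,1 y), tray coordinate
F=[(298,110,24,1,12),(214,84,6,0,100),(128,110,6,1,108),(329,200,24,1,-7),(107,200,6,1,117),(280,267,24,0,0),(238,340,24,1,39),(184,340,6,1,71),
(538,300,24,1,-122),(350,300,6,1,-18),(500,352,24,0,-44),(500,250,6,0,12),(482,155,24,1,-89),(450,128,6,0,78),(440,412,24,0,-77),(465,385,24,1,-85),(413,385,6,1,-55),
(68,300,24,1,134),(565,300,24,1,-134),(325,53,24,0,134),(190,422,42,0,-88),(240,470,42,1,29)]
P=np.array([c2(x,y,z/1000) for x,y,z,_,_ in F]); ax=np.array([f[3] for f in F]); val=np.array([f[4] for f in F])
def res(q):
    c,s=np.cos(q[2]),np.sin(q[2]); d=P-q[:2]; L=np.c_[d@[c,s],d@[-s,c]]; return L[np.arange(len(F)),ax]-val
r=least_squares(res,[504,217,-.035],loss='soft_l1',f_scale=1.)
if __name__=='__main__':
    print('tray',r.x,np.round(r.fun,1)); x0,y0,a=r.x
    def T(x,y): return np.array([x0+np.cos(a)*x-np.sin(a)*y,y0+np.sin(a)*x+np.cos(a)*y])
    print('hseat',T(45,55),'cseat',T(-12,-70),'lip',T(-88,55))
    print('hammer butt',c1(205,492,.022),'handle front',c1(201,133,.022),'mid',c1(201,300,.022),'headtop',c1(200,66,.026),'headback',c1(150,133,.026),'face',c1(95,100,.013),'tip',c1(340,113,.013))
    A,B=c1(572,182,.014),c1(646,345,.014); print('chisel front',A,'back',B,np.linalg.norm(A-B),np.degrees(np.arctan2(*(A-B)[::-1])), 'grip',A+(B-A)*.3)
E
python3 fit.py
```

```text
tray [ 5.21490127e+02  2.19911046e+02 -3.60248379e-02] [ -0.7   0.3   2.3  -0.5   2.6  -1.3  -0.5   3.   -0.7   2.   -0.2   0.7
  -0.5   1.5  -0.6   0.1   2.6  -2.9  -3.3 -17.8   1.5  -0.3]
hseat [568.44186702 273.25459326] cseat [506.97671921 150.38866794] lip [435.52816065 278.04486042]
hammer butt [ 384.50662886 -160.41079206] handle front [ 552.14943858 -160.25281045] mid [ 473.90581561 -159.45780435] headtop [ 583.14059106 -159.97900383] headback [ 551.91424724 -136.33147966] face [ 569.1460984  -110.66905133] tip [ 562.06055023 -226.28821355]
chisel front [ 528.38554484 -335.32543353] back [ 451.18534476 -368.91735801] 84.19197278666338 23.515179291187238 grip [ 505.22548481 -345.40301088]
```

Call:
{"api": "carry_out", "payload": {"moves": [60,3.3,3.4,0,-0.0264,60,3.3,3.4,0,-0.0264,60,3.3,3.4,0,-0.0264,60,3.3,3.4,0,-0.0264,60,3.3,3.4,0,-0.0264,60,3.3,3.4,0,-0.0264,60,3.3,3.4,0,-0.0264,60,3.3,3.4,0,-0.0264,60,3.3,3.4,0,-0.0264,60,3.3,3.4,0,-0.0264], "squeeze": 40}}

```text
clock: 1.1
position: [0.4808, -0.2134, 0.2311]
ee_rot: [0.0, 1.0, -0.001, -0.0]
contact_force: [0.1, -1.4, -0.3]
width: 0.051
```

Call:
{"api": "carry_out", "payload": {"moves": [60,1.6,1.77,-1,0,60,1.6,1.77,-2,0,60,1.6,1.8,-3,0,60,0,0,-4,0,60,0,0,-4,0,60,0,0,-3.0,0,60,0,0,0,0,60,0,0,0,0,60,0,0,0,0,60,0,0,0,0]}}

```text
clock: 2.1
position: [0.5293, -0.1625, 0.0633]
ee_rot: [0.001, 1.0, -0.0, 0.002]
contact_force: [-0.1, 0.9, 0.1]
width: 0.0509
```

```bash
python3 - <<'E'
from h import *
im=snap('top','t1'); s2=snap('scene','s1')
print(manip.get_state()['position'], proj('top',(.529,-.16,.03)),proj('scene',(.529,-.16,.03)))
a=cv2.resize(im[140:225,205:310],(420,340),interpolation=cv2.INTER_CUBIC)
b=cv2.resize(s2[160:240,210:305],(380,340),interpolation=cv2.INTER_CUBIC)
cv2.imwrite('pics/c3.png',np.hstack([a,b])[:,:,::-1])
E
```

```text
[ 0.52883126 -0.16221574  0.06286122] [258.35494939 170.40050763] [254.57945227 203.82979578]
```

View pics/c3.png

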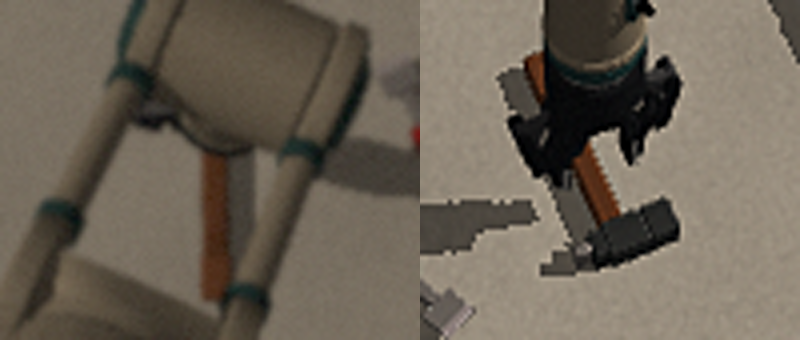

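The scene crop shows the fingers straddling the handle behind the head, with clearance on both sides. I'll descend and grip.

Call:
{"api": "carry_out", "payload": {"moves": [60,0,0.2,-1.5,0,60,0,0,-1.5,0,60,0,0,-1.5,0,60,0,0,-1.3,0,60,0,0,0,0,0,0,0,0,0,0,0,0,0,0,0,0,0,0,0,0,0,0,0,0,0,0,0,0,0]}}

```text
clock: 3.2
position: [0.5288, -0.16, 0.0045]
ee_rot: [0.0, 1.0, -0.0, 0.001]
contact_force: [0.0, 0.9, 6.5]
width: 0.0215
```

Call:
{"api": "carry_out", "payload": {"moves": [0,0,0,0,0,0,0,0,1,0,0,0,0,2,0,0,0,0,3,0,0,0,0,3,0,0,0,1,3,0,0,0,2,1,0,0,0,3,0,0,0,0,3,0,0,0,0,3,0,0]}}

```text
clock: 4.2
position: [0.5266, -0.0387, 0.1331]
ee_rot: [-0.0, 1.0, -0.0, -0.001]
contact_force: [0.4, 0.6, -4.8]
width: 0.0213
```

```bash
python3 - <<'E'
from h import *
s2=snap('scene','s2'); s=manip.get_state(); print(s['position'],s['contact_force'],s['moment'],s['width'],proj('scene',s['position']))
u,v=proj('scene',s['position']).astype(int)
b=cv2.resize(s2[v-60:v+60,u-75:u+75],(750,600),interpolation=cv2.INTER_CUBIC)
cv2.imwrite('pics/c4.png',b[:,:,::-1])
E
```

```text
[ 0.52577142 -0.03351495  0.13287533] [-0.90767482  4.19417063 -4.77315287] [0.33436391 0.19302082 0.06549796] 0.021161244153317552 [290.59047399 174.25082609]
```

View pics/c4.png

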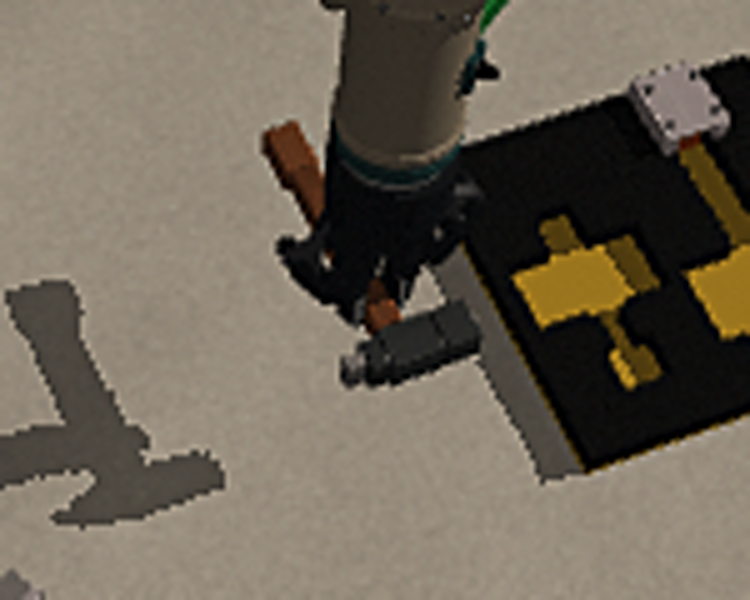

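```bash
python3 - <<'E'
from h import *
p=np.array([.5258,-.0335,.1329])
for t in (-20,-10,0,10,20):  # head-down positive
    a=np.radians(t); g=p+[0,0,.0085]
    f=lambda x,y,z: np.round((proj('scene',g+[x*np.cos(a)+z*np.sin(a),y,-x*np.sin(a)+z*np.cos(a)])-[215,114])*5)
    print(t,'butt corners',f(-.145,.013,.009),f(-.145,-.013,.009),'head front top corners',f(.055,.05,.013),f(.055,-.02,.013),'face bottom',f(.055,.05,-.013))
E
```

```text
-20 butt corners [303. 161.] [269. 173.] head front top corners [490. 300.] [387. 339.] face bottom [491. 332.]
-10 butt corners [302. 134.] [267. 146.] head front top corners [491. 314.] [389. 352.] face bottom [489. 340.]
0 butt corners [303. 110.] [267. 123.] head front top corners [492. 325.] [390. 364.] face bottom [486. 347.]
10 butt corners [307.  91.] [271. 104.] head front top corners [491. 335.] [390. 373.] face bottom [482. 350.]
20 butt corners [314.  77.] [277.  90.] head front top corners [489. 343.] [389. 381.] face bottom [477. 351.]
```

Call:
{"api": "carry_out", "payload": {"moves": [0,0.9,3.5,0,-0.006,0,0.9,3.9,0,-0.006,0,0.9,3.9,0,-0.006,0,0.9,3.9,0,-0.006,0,0.9,3.9,0,-0.006,0,0.9,3.9,0,-0.006,0,0.9,3.9,0,0,0,0.9,3.6,0,0,0,0,0,-1,0,0,0,0,0,0], "squeeze": 35}}

```text
clock: 5.25
position: [0.5978, 0.2652, 0.1209]
ee_rot: [0.001, 1.0, -0.017, -0.003]
contact_force: [-1.7, -1.4, -5.9]
width: 0.0211
```

Call:
{"api": "carry_out", "payload": {"moves": [0,0.3,0.6,-1.5,0,0,0,0,-2,0,0,0,0,-2,0,0,0,0,-1.2,0,0,0,0,0,0,0,0,0,0,0,0,0,0,0,0,0,0,0,0,0,0,0,0,0,0,0,0,0,0,0]}}

```text
clock: 6.25
position: [0.6031, 0.2714, 0.0569]
ee_rot: [-0.0, 1.0, -0.018, 0.0]
contact_force: [0.7, -0.3, -4.5]
width: 0.0211
```

```bash
python3 - <<'E'
from h import *
s2=snap('scene','s3');t=snap('top','t3'); s=manip.get_state(); print(s['position'],s['ee_rot'],s['contact_force'],s['moment'],s['width'])
b=cv2.resize(s2[115:215,290:410],(480,400),interpolation=cv2.INTER_CUBIC)
a=cv2.resize(t[130:230,90:165],(300,400),interpolation=cv2.INTER_CUBIC)
cv2.imwrite('pics/c5.png',np.clip(np.hstack([b,a])[:,:,::-1]*1.4,0,255).astype(np.uint8))
E
```

```text
[0.60296241 0.27132181 0.0566113 ] [-1.14134483e-05  9.99837188e-01 -1.80434614e-02  1.76582624e-04] [-0.19975581  0.01515238 -5.49320121] [-0.08240386  0.12924957 -0.02255998] 0.021054241904800073
```

View pics/c5.png

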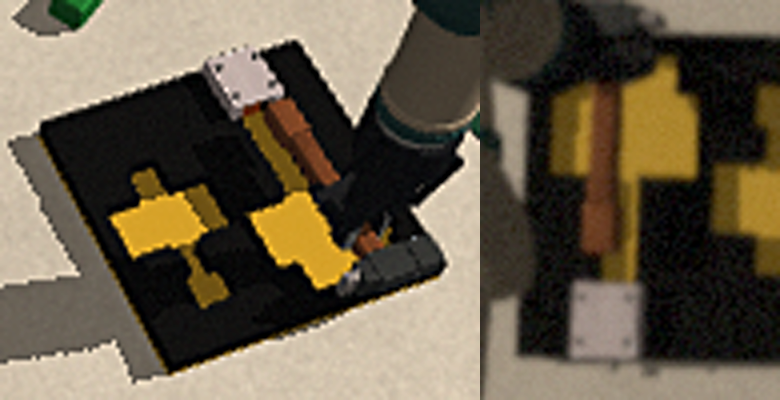

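```bash
python3 - <<'E'
from meas import *
im=np.load('pics/t3.npy'); hsv=cv2.cvtColor(im,cv2.COLOR_RGB2HSV).astype(int); H,S,V=[hsv[...,i] for i in range(3)]
m=sub((H<15)&(S>110)&(V>35),108,150,132,196)
p=top_pts(m,.074); print('all',line(p))
q=p[p[:,0]<.49]; print('butt',q.mean(0),q.min(0),q.max(0)); 
for z in(.064,.074): b=top_pts(sub(m,100,180,140,196),z); print(z,b.mean(0),b.min(0),b.max(0))
E
```

```text
all (array([516.94626547, 272.58859526]), array([ 0.99882172, -0.04853021]), np.float64(-2.781668587567346), np.float64(-58.92208106442783), np.float64(72.69866646374821))
butt [0.4755181  0.27435808] [0.45832338 0.25970679] [0.48954364 0.28775182]
0.064 [0.48036255 0.27791461] [0.45860472 0.26312943] [0.49950818 0.29147332]
0.074 [0.47988857 0.27436105] [0.45832338 0.25970679] [0.49886467 0.28779972]
```

Call:
{"api": "carry_out", "payload": {"moves": [0,0,0.05,-0.5,0,0,0,0,-0.5,0,0,0,0,-0.5,0,0,0,0,-0.5,0,0,0,0,-0.4,0,0,0,0,-0.2,0,0,0,0,0,0,0,0,0,0,0,0,0,0,0,0,0,0,0,0,0], "squeeze": 30}}

```text
clock: 7.35
position: [0.6032, 0.2718, 0.0306]
ee_rot: [-0.0, 1.0, -0.018, 0.0]
contact_force: [0.2, -0.1, -5.0]
width: 0.0214
```

Call:
{"api": "carry_out", "payload": {"moves": [0,0,0,-0.1,0,0,0,0,-0.1,0,0,0,0,-0.1,0,0,0,0,-0.1,0,0,0,0,-0.1,0,0,0,0,0,0,0,0,0,0,0,0,0,0,0,0,0,0,0,0,0,0,0,0,0,0]}}

```text
clock: 8.35
position: [0.6029, 0.2718, 0.0283]
ee_rot: [-0.0, 1.0, -0.018, 0.001]
contact_force: [-5.8, -2.4, 12.2]
width: 0.0211
```

```bash
python3 - <<'E'
from meas import *
s=manip.get_state(); print(s['position'],s['contact_force'],s['moment'])
s2=snap('scene','s4');im=snap('top','t4'); hsv=cv2.cvtColor(im,cv2.COLOR_RGB2HSV).astype(int); H,S,V=[hsv[...,i] for i in range(3)]
m=sub((H<15)&(S>110)&(V>35),108,150,132,200)
p=top_pts(m,.03); print('all',line(p)); q=p[p[:,0]<.49]; print('butt',q.mean(0),q.min(0),q.max(0))
b=cv2.resize(s2[120:200,330:410],(600,600),interpolation=cv2.INTER_CUBIC)
cv2.imwrite('pics/c6.png',np.clip(b[:,:,::-1]*1.5,0,255).astype(np.uint8))
E
```

```text
[0.60292592 0.27181952 0.0283168 ] [-5.75718614 -2.40961414 12.23234555] [-0.32888755  0.70325568 -0.02649189]
all (array([518.56881805, 278.01719215]), array([ 0.99870008, -0.05097206]), np.float64(-2.9217503013608557), np.float64(-59.58263147901693), np.float64(74.40331257715901))
butt [0.47543478 0.2800152 ] [0.45956127 0.26191485] [0.48868754 0.2942328 ]
```

View pics/c6.png

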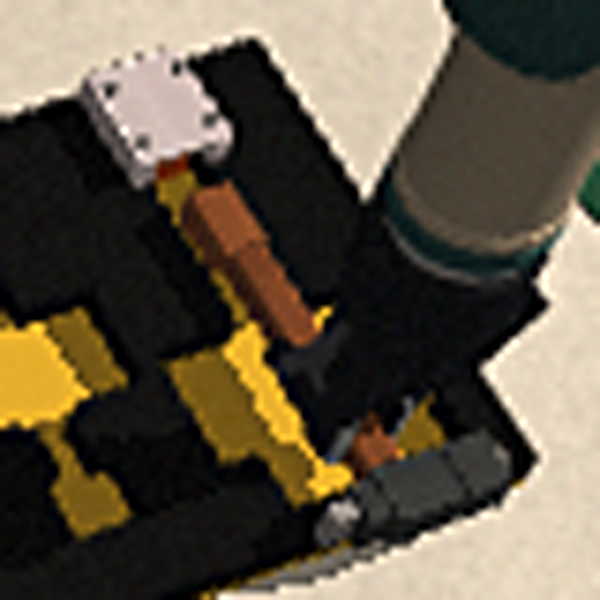

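Call:
{"api": "carry_out", "payload": {"moves": [0,0,0,0,0,0,0,0,0,0,0,0,0,-0.1,0,0,0,0,-0.1,0,0,0,0,0,0,0,0,0,0,0,0,0,0,0,0,0,0,0,0,0,0,0,0,0,0,0,0,0,0,0], "squeeze": 20}}

```text
clock: 9.45
position: [0.6026, 0.2718, 0.0273]
ee_rot: [-0.0, 1.0, -0.018, 0.001]
contact_force: [-8.8, -2.9, 16.0]
width: 0.021
```

```bash
cat > butt.py <<'E'
from meas import *
import sys
s=manip.get_state(); print(s['position'],s['contact_force'],s['moment'],s['width'])
im=snap('top',sys.argv[1]);s2=snap('scene','s'+sys.argv[1]); hsv=cv2.cvtColor(im,cv2.COLOR_RGB2HSV).astype(int); H,S,V=[hsv[...,i] for i in range(3)]
m=sub((H<15)&(S>110)&(V>35),108,150,132,200)
for z in(.03,.046): p=top_pts(m,z); print(z,line(p)); q=p[p[:,0]<p[:,0].min()+.03]; print('butt',q.mean(0),q.min(0),q.max(0))
# height of butt far-left pixel: scene pixel of butt
hs=cv2.cvtColor(s2,cv2.COLOR_RGB2HSV).astype(int); ms=((hs[...,0]<15)&(hs[...,1]>110)&(hs[...,2]>50)); ms=sub(ms,345,138,375,168)
v,u=np.nonzero(ms); print('scene brown n',len(u),'topmost',v.min(),u[v==v.min()].mean(),'leftmost',u.min(),v[u==u.min()].mean())
E
python3 butt.py t5
```

```text
[0.60260372 0.27180894 0.02729918] [-8.82742004 -2.87095031 16.01656413] [-0.35835554  0.90179918  0.03069188] 0.02095932809018485
0.03 (array([518.66339378, 276.96448949]), array([ 0.99925527, -0.03858636]), np.float64(-2.211384564919469), np.float64(-59.497042249960614), np.float64(73.95955949982567))
butt [0.47516881 0.27808466] [0.45941622 0.26509328] [0.4886594 0.2910137]
0.046 (array([517.4004316 , 271.45803511]), array([ 0.99925527, -0.03858636]), np.float64(-2.2113845649194763), np.float64(-58.678792066681424), np.float64(72.94240938903963))
butt [0.47450402 0.2725628 ] [0.45896807 0.25975009] [0.48780908 0.28531403]
scene brown n 131 topmost 140 354.0 leftmost 351 142.0
```

```bash
python3 - <<'E'
from h import *
for z,y in((.028,.2787),(.034,.2767),(.040,.2746),(.046,.2726)): print(z,proj('scene',(.4585,y+.0005,z)))
s2=np.load('pics/st5.npy'); b=cv2.resize(s2[130:190,335:405],(700,600),interpolation=cv2.INTER_CUBIC)
cv2.imwrite('pics/c7.png',np.clip(b[:,:,::-1]*1.5,0,255).astype(np.uint8))
E
```

```text
0.028 [357.20059378 146.47208431]
0.034 [357.10072568 145.67829424]
0.04 [356.97624693 144.88696036]
0.046 [356.87468301 144.08048263]
```

View pics/c7.png

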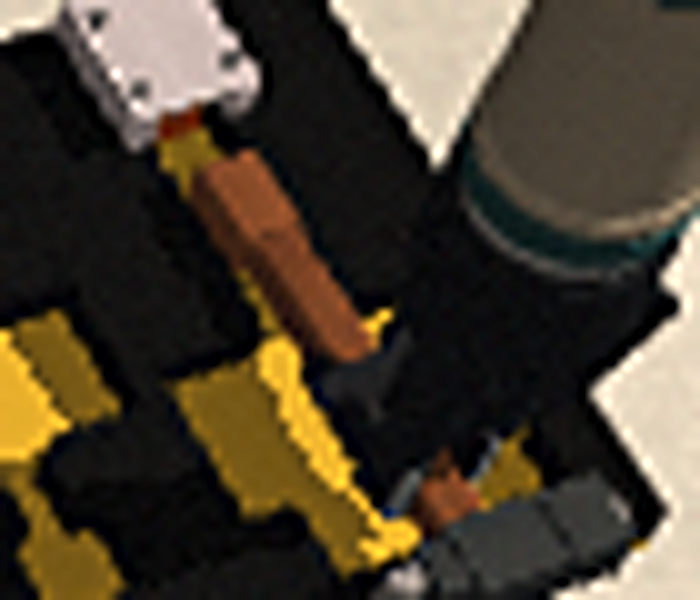

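Triangulation puts the butt's top end at z ≈ 33 mm, y ≈ 277 mm. It is tilted butt-down and on the lane centre. I'll press a little further so the butt reaches the floor.

Call:
{"api": "carry_out", "payload": {"moves": [0,0,0,-0.1,0,0,0,0,-0.1,0,0,0,0,-0.05,0,0,0,0,0,0,0,0,0,0,0,0,0,0,0,0,0,0,0,0,0,0,0,0,0,0,0,0,0,0,0,0,0,0,0,0]}}

```text
clock: 10.55
position: [0.602, 0.2718, 0.0249]
ee_rot: [-0.0, 1.0, -0.018, 0.0]
contact_force: [-8.9, -1.9, 18.8]
width: 0.0212
```

Call:
{"api": "carry_out", "payload": {"moves": [0,0,0,0,0,0,0,0,0,0,0,0,0,0.3,0,0,0,0,0.3,0,0,0,0,0,0,0,-0.3,0.01,0,0,0,-0.3,0.01,0,0,0,-0.2,0.01,0,0,0,0,0,0,0,0,0,0,0,0], "squeeze": 50}}

```text
clock: 11.55
position: [0.5949, 0.2721, 0.0267]
ee_rot: [0.0, 1.0, -0.018, 0.0]
contact_force: [-0.5, -0.5, -5.1]
width: 0.0209
```

```bash
python3 butt.py t6; python3 - <<'E'
from h import *
s2=np.load('pics/st6.npy'); b=cv2.resize(s2[130:190,335:405],(700,600),interpolation=cv2.INTER_CUBIC)
cv2.imwrite('pics/c8.png',np.clip(b[:,:,::-1]*1.5,0,255).astype(np.uint8))
for z,y in((.028,.0007),(.034,-.0013),(.040,-.0034)): print(z,proj('scene',(.4505,.2785+y,z)))
E
```

```text
[0.59490468 0.27208629 0.02671931] [-0.52296107 -0.46291956 -5.0756699 ] [-0.04323945  0.11980494  0.05732452] 0.020897096357032578
0.03 (array([511.13970169, 276.64899884]), array([ 0.99930183, -0.03736098]), np.float64(-2.141124894934702), np.float64(-58.43149743952492), np.float64(74.56284589057017))
butt [0.468381   0.27799962] [0.45292865 0.26505323] [0.48218751 0.29096716]
0.046 (array([509.98021125, 271.14688333]), array([ 0.99930183, -0.03736098]), np.float64(-2.141124894934712), np.float64(-57.62790146767321), np.float64(73.53739891020649))
butt [0.46780956 0.27247893] [0.45256972 0.25971059] [0.48142619 0.28526813]
scene brown n 121 topmost 140 354.0 leftmost 351 142.0
0.028 [356.08539622 144.84112826]
0.034 [355.98137352 144.04291222]
0.04 [355.85275405 143.2470875 ]
```

View pics/c8.png

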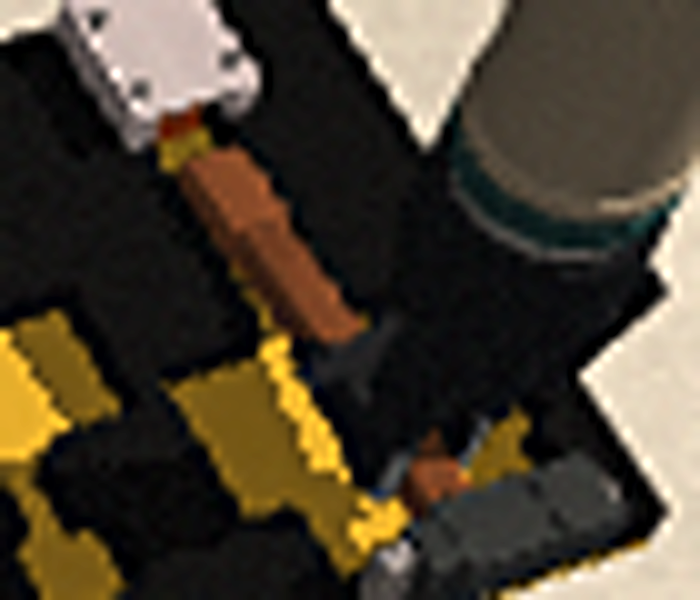

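Call:
{"api": "carry_out", "payload": {"moves": [0,-0.4,0.015,0,0,0,-0.4,0.015,0,0,0,-0.4,0.015,0,0,0,-0.4,0.015,0,0,0,-0.4,0.015,0,0,0,-0.3,0.01,0,0,0,-0.1,0,0,0,0,0,0,0,0,0,0,0,0,0,0,0,0,0,0]}}

```text
clock: 12.65
position: [0.5728, 0.273, 0.0274]
ee_rot: [-0.0, 1.0, -0.018, 0.002]
contact_force: [5.5, -0.5, -3.3]
width: 0.0206
```

Fx = +5.5 N at 4.4 mm from home. That matches the plunger contact, so the butt is under the bridge. I'll push back past home, then lower the head.

Call:
{"api": "carry_out", "payload": {"moves": [0,-0.3,0.01,0,0,0,-0.3,0.01,0,0,0,-0.3,0.01,0,0,0,-0.2,0,0,0,0,0,0,0,0,0,0,0,-0.2,0,0,0,0,-0.2,0,0,0,0,-0.2,0,0,0,0,0,0,0,0,0,0,0], "squeeze": 30}}

```text
clock: 13.65
position: [0.5641, 0.2736, 0.0223]
ee_rot: [-0.001, 1.0, -0.018, 0.004]
contact_force: [8.1, -1.7, -2.2]
width: 0.0209
```

Call:
{"api": "carry_out", "payload": {"moves": [0,0,0,-0.2,0,0,0,0,-0.2,0,0,0,0,-0.2,0,0,0,0,-0.2,0,0,0,0,-0.1,0,0,0,0,0,0,0,0,0,0,0,0,0,0,0,0,0,0,0,0,0,0,0,0,0,0], "squeeze": 20}}

```text
clock: 14.65
position: [0.5644, 0.2736, 0.0135]
ee_rot: [-0.001, 1.0, -0.018, 0.004]
contact_force: [8.5, -1.1, -2.3]
width: 0.0211
```

Call:
{"api": "carry_out", "payload": {"moves": [0,0,0,-0.1,0,0,0,0,-0.1,0,0,0,0,-0.1,0,0,0,0,0,0,0,0,0,0,0,0,0.1,0,0,0,0,0.1,0,0,0,0,0.1,0,0,0,0,0,0,0,0,0,0,0,0,0]}}

```text
clock: 15.65
position: [0.5668, 0.2738, 0.0111]
ee_rot: [-0.001, 1.0, -0.018, 0.004]
contact_force: [6.7, -1.6, 2.1]
width: 0.0206
```

Call:
{"api": "carry_out", "payload": {"moves": [40,0,0,0,0,40,0,0,0,0,40,0,0,0,0,40,0,0,0,0,40,0,0,0,0,40,0,0,1,0,40,0,0,2,0,40,0,0,3,0,40,0,0,3,0,40,0,0,0,0]}}

```text
clock: 16.65
position: [0.5661, 0.2744, 0.1043]
ee_rot: [-0.002, 1.0, -0.018, 0.005]
contact_force: [0.6, 0.3, -0.1]
width: 0.034
```

Call:
{"api": "carry_out", "payload": {"moves": [40,-1,-4,0,0.05,40,-1,-4.4,0,0.05,40,-1,-4.4,0,0.05,40,-1,-4.4,0,0.05,40,-1,-4.4,0,0.05,40,-1,-4.4,0,0.05,40,-1,-4.4,0,0.05,40,-1,-4.4,0,0.05,40,-1,-4.4,0,0.05,40,0,-4.4,0,0.03]}}

```text
clock: 17.65
position: [0.4708, -0.1638, 0.0988]
ee_rot: [-0.001, 0.975, 0.221, -0.001]
contact_force: [1.2, 0.8, 0.4]
width: 0.0344
```

```bash
python3 - <<'E'
from h import *
s2=snap('scene','s7');t=snap('top','t7'); s=manip.get_state(); print(s['position'],s['ee_rot'],s['contact_force'],s['width'])
b=cv2.resize(s2[120:210,295:405],(440,360),interpolation=cv2.INTER_CUBIC)
a=cv2.resize(t[135:225,95:190],(360,360),interpolation=cv2.INTER_CUBIC)
cv2.imwrite('pics/c9.png',np.clip(np.hstack([b,a])[:,:,::-1]*1.5,0,255).astype(np.uint8))
E
```

```text
[ 0.47351423 -0.1680861   0.09918501] [1.87060681e-03 9.76027462e-01 2.17638336e-01 6.70062934e-04] [ 0.5835743   0.66236507 -0.03833627] 0.03399942948955011
```

View pics/c9.png

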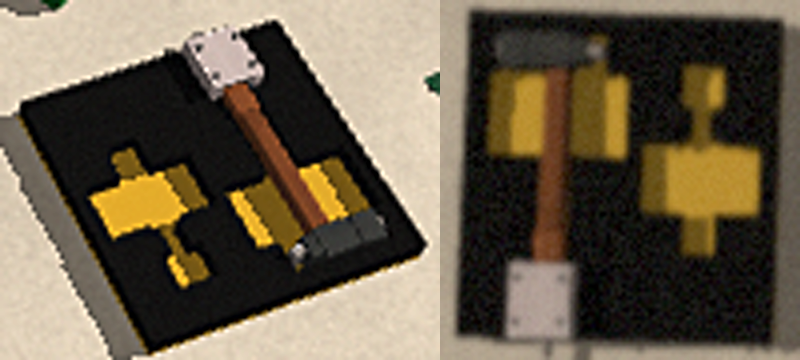

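```bash
cat > chk.py <<'E'
from fit import *
x0,y0,a=r.x
def T(x,y,z): return np.array([x0+np.cos(a)*x-np.sin(a)*y,y0+np.sin(a)*x+np.cos(a)*y,z])/1000
E
python3 - <<'E'
from chk import *
t=lambda p:np.round((proj('top',p)-[95,135]+.5)*[360/95,4]+[440,0]); s=lambda p:np.round((proj('scene',p)-[295,120]+.5)*4)
for dz in(0,6,12,18):
    print(dz,'face far',t(T(100,105,32+dz)),s(T(100,105,32+dz)),'face near',t(T(70,105,32+dz)),s(T(70,105,32+dz)),'handle front',s(T(70,66,28+dz)),s(T(70,44,28+dz)),'peen tip',t(T(85,15,19+dz)),s(T(85,15,19+dz)))
E
```

```text
0 face far [498.  30.] [392. 233.] face near [496.  67.] [374. 206.] handle front [334. 222.] [312. 230.] peen tip [607.  54.] [289. 259.]
6 face far [495.  29.] [394. 230.] face near [493.  66.] [376. 202.] handle front [336. 218.] [314. 226.] peen tip [605.  53.] [290. 255.]
12 face far [492.  27.] [396. 226.] face near [491.  65.] [378. 199.] handle front [338. 215.] [316. 222.] peen tip [603.  52.] [292. 252.]
18 face far [490.  26.] [398. 222.] face near [488.  64.] [380. 195.] handle front [340. 211.] [317. 219.] peen tip [601.  51.] [294. 248.]
```

The hammer matches the fully seated prediction: observed face corner (497,30) against (498,30) predicted, peen tip (605,52) against (607,54). A perched hammer would be 8 px off. Now the chisel.

Call:
{"api": "carry_out", "payload": {"moves": [60,0.7,-3.5,0,0.006,60,0.7,-3.5,0,0,60,0.7,-3.5,0,0,60,0.7,-3.5,0,0,60,0.5,-3.5,0,0,60,0,0,-2,0,60,0,0,-2,0,60,0,0,0,0,60,0,0,0,0,60,0,0,0,0], "squeeze": 40}}

```text
clock: 18.75
position: [0.5067, -0.3377, 0.0599]
ee_rot: [0.001, 0.975, 0.223, 0.001]
contact_force: [-1.0, -0.7, -0.3]
width: 0.0508
```

```bash
python3 - <<'E'
from meas import *
s=manip.get_state(); print(s['position'],s['ee_rot'],2*np.arctan2(s['ee_rot'][2],s['ee_rot'][1]))
s0=np.load('pics/s0.npy');hs=cv2.cvtColor(s0,cv2.COLOR_RGB2HSV).astype(int)
m=sub(((hs[...,0]<8)|(hs[...,0]>172))&(hs[...,1]>150)&(hs[...,2]>60),180,200,215,235)
v,u=np.nonzero(m)
for z in(.012,.018): 
    p=np.array([ray('scene',a,b,z)[:2] for a,b in zip(u,v)]); print(z,line(p))
E
```

```text
[ 0.50665939 -0.33765556  0.05986281] [6.61417811e-04 9.74750515e-01 2.23295131e-01 5.29703660e-04] 0.4503874730519308
0.012 (array([ 488.60621322, -350.63285078]), array([0.90084603, 0.43413872]), np.float64(25.730502186909963), np.float64(-45.96487151698231), np.float64(46.52802032766945))
0.018 (array([ 491.6399139, -350.8531284]), array([0.90084603, 0.43413872]), np.float64(25.730502186909963), np.float64(-45.72966773113985), np.float64(46.28993489051559))
```

Call:
{"api": "carry_out", "payload": {"moves": [60,0,-0.5,-1,0,60,0,0,-1.5,0,60,0,0,-1.5,0,60,0,0,-1.5,0,60,0,0,0,0,0,0,0,0,0,0,0,0,0,0,0,0,0,0,0,0,0,0,0,0,0,0,0,0,0]}}

```text
clock: 19.75
position: [0.5065, -0.3433, 0.0048]
ee_rot: [0.001, 0.975, 0.223, 0.001]
contact_force: [0.6, -1.7, 4.3]
width: 0.0249
```

Call:
{"api": "carry_out", "payload": {"moves": [0,0,0,0,0,0,0,0,1,0,0,0,0,2,0,0,0,0,3,0,0,0,1,2,-0.04,0,0,2.5,0,-0.06,0,0,3.5,0,-0.06,0,0,3.9,0,-0.06,0,0,3.9,0,-0.06,0,0,3.9,0,-0.06]}}

```text
clock: 20.75
position: [0.5051, -0.1541, 0.0838]
ee_rot: [-0.0, 0.999, 0.053, -0.0]
contact_force: [0.3, 0.6, -1.3]
width: 0.0253
```

Call:
{"api": "carry_out", "payload": {"moves": [0,0,3.9,0,-0.06,0,0,3.9,0,-0.06,0,0,3.9,0,-0.026,0,0,3.9,0,0,0,0,3.9,0,0,0,0,3.9,0,0,0,0,3.5,0,0,0,0,2.5,0,0,0,0,1,0,0,0,0,0,0,0]}}

```text
clock: 21.75
position: [0.5055, 0.1491, 0.0837]
ee_rot: [0.0, 1.0, -0.017, -0.0]
contact_force: [0.3, -1.0, -0.9]
width: 0.025
```

Call:
{"api": "carry_out", "payload": {"moves": [0,0,0,-1,0,0,0,0,-1,0,0,0,0,-1,0,0,0,0,0,0,0,0,0,0,0,0,0,0,0,0,0,0,0,0,0,0,0,0,0,0,0,0,0,0,0,0,0,0,0,0]}}

```text
clock: 22.75
position: [0.506, 0.1483, 0.054]
ee_rot: [0.0, 1.0, -0.018, 0.0]
contact_force: [-0.0, 0.1, -1.7]
width: 0.0251
```

```bash
python3 - <<'E'
from chk import *
s=manip.get_state(); p=s['position']; print(p,2*np.arctan2(s['ee_rot'][2],s['ee_rot'][1]),s['contact_force'],s['width'], T(-12,-70,0)[:2])
for n in('top','scene'):
    im=snap(n,n+'8'); hs=cv2.cvtColor(im,cv2.COLOR_RGB2HSV).astype(int)
    m=((hs[...,0]<6)|(hs[...,0]>174))&(hs[...,1]>150)&(hs[...,2]>60)
    u0,v0=proj(n,p).astype(int); m=sub(m,u0-35,v0-40,u0+35,v0+40)
    v,u=np.nonzero(m); print(n,len(u),u.min(),u.max(),v.min(),v.max(),(u0,v0))
    z=p[2]+.0072+.008
    q=np.array([ray(n,x,y,z)[:2] for x,y in zip(u,v)]); print(line(q)); g=(q-p[:2])*1000; print('rel tcp',g.min(0),g.max(0))
b=cv2.resize(np.load('pics/scene8.npy')[110:200,285:395],(440,360),interpolation=cv2.INTER_CUBIC)
a=cv2.resize(np.load('pics/top8.npy')[135:225,95:190],(360,360),interpolation=cv2.INTER_CUBIC)
cv2.imwrite('pics/c10.png',np.clip(np.hstack([b,a])[:,:,::-1]*1.5,0,255).astype(np.uint8))
E
```

```text
[0.50600727 0.14829941 0.05402373] -0.03604962717900402 [-0.01895059  0.06026937 -1.6820906 ] 0.025110633641132137 [0.50697672 0.15038867]
top 86 156 164 184 197 (np.int64(161), np.int64(177))
(array([464.44136969, 150.09285879]), array([ 0.97501231, -0.22215084]), np.float64(-12.835393685406544), np.float64(-20.27719770178421), np.float64(21.991809255975973))
rel tcp [-61.16328036 -11.45453889] [-20.60300945  13.47378149]
scene 49 325 339 149 169 (np.int64(333), np.int64(164))
(array([514.22508929, 147.71367086]), array([0.99985521, 0.01701663]), np.float64(0.9750281640290734), np.float64(-68.67417940908317), np.float64(20.461218905326447))
rel tcp [-60.422868   -12.55985314] [28.61786641 11.2194761 ]
```

Handle ends relative to the TCP are −61 to +28.6 mm, against an expected −63 to +27, so the grip is within 1 mm. I'll shift y by +1.9 mm and lower.

Call:
{"api": "carry_out", "payload": {"moves": [0,0.03,0.19,-0.5,0,0,0,0,-0.5,0,0,0,0,-0.6,0,0,0,0,-0.6,0,0,0,0,0,0,0,0,0,-0.2,0,0,0,0,-0.2,0,0,0,0,-0.2,0,0,0,0,0,0,0,0,0,0,0], "squeeze": 30}}

```text
clock: 23.85
position: [0.5072, 0.1503, 0.0269]
ee_rot: [-0.0, 1.0, -0.018, 0.001]
contact_force: [-0.4, 0.7, 6.3]
width: 0.0249
```

Call:
{"api": "carry_out", "payload": {"moves": [0,-0.1,0,0,0,0,0,0,0,0,0,0,0,0,0,0,0,0,-0.1,0,0,0,0,0,0,0,0,0,0,0,0,0,0,0,0,0,0,0,0,0,0,0,0,0,0,0,0,0,0,0]}}

```text
clock: 24.85
position: [0.5069, 0.1508, 0.0253]
ee_rot: [-0.001, 1.0, -0.018, 0.002]
contact_force: [3.6, 3.9, 1.7]
width: 0.0249
```

```bash
python3 - <<'E'
from chk import *
s=manip.get_state(); p=s['position']; print(p,s['contact_force'],s['moment'])
for n in('top','scene'):
    im=snap(n,n+'9'); hs=cv2.cvtColor(im,cv2.COLOR_RGB2HSV).astype(int)
    m=((hs[...,0]<6)|(hs[...,0]>174))&(hs[...,1]>150)&(hs[...,2]>60)
    u0,v0=proj(n,p).astype(int); m=sub(m,u0-35,v0-40,u0+35,v0+40); v,u=np.nonzero(m)
    z=p[2]+.0072+.010
    q=np.array([ray(n,x,y,z)[:2] for x,y in zip(u,v)])*1000; r_=q[q[:,0]<p[0]*1000-20]; print(n,r_.mean(0),r_.min(0),r_.max(0))
b=cv2.resize(np.load('pics/scene9.npy')[125:205,290:380],(405,360),interpolation=cv2.INTER_CUBIC)
a=cv2.resize(np.load('pics/top9.npy')[135:225,95:190],(380,360),interpolation=cv2.INTER_CUBIC)
cv2.imwrite('pics/c10.png',np.clip(np.hstack([b,a])[:,:,::-1]*1.5,0,255).astype(np.uint8))
E
```

```text
[0.50693619 0.15077901 0.02528133] [3.6348765  3.89176876 1.67783043] [ 0.71188724 -0.55928836 -0.10884893]
top [465.4515883  153.05505278] [445.18505173 139.82995551] [483.59188204 165.37538543]
scene [455.23837895 143.52226686] [444.41345847 138.68933864] [473.85679033 147.68793596]
```

View pics/c10.png

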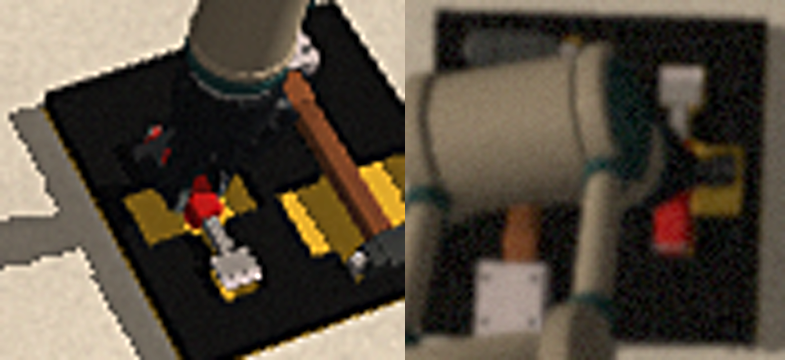

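The blade hangs over its recess and the handle is over its pocket. It has partly entered, and the tray is pushing towards +x and +y (3.6 and 3.9 N). I'll yield that way and lower gently.

Call:
{"api": "carry_out", "payload": {"moves": [0,0.1,0,0,0,0,0,0.1,0,0,0,0,0,0,0,0,0,0,-0.1,0,0,0,0,0,0,0,0,0,-0.1,0,0,0,0,0,0,0,0,0,0,0,0,0,0,0,0,0,0,0,0,0]}}

```text
clock: 25.95
position: [0.5069, 0.1509, 0.0229]
ee_rot: [0.0, 1.0, -0.018, 0.001]
contact_force: [4.8, 1.0, 0.4]
width: 0.0253
```

```bash
python3 -c "
from h import *
s=manip.get_state();print(s['position'],s['contact_force'],s['moment'],s['width'])"
```

```text
[0.50689781 0.15090386 0.02286668] [4.80526516 0.98252032 0.37964941] [ 0.07023976 -0.74304345 -0.01556035] 0.025254619825616356
```

Call:
{"api": "carry_out", "payload": {"moves": [0,0.1,0,0,0,0,0,0,-0.1,0,0,0,0,-0.1,0,0,0,0,-0.1,0,0,0,0,-0.1,0,0,0,0,-0.1,0,0,0,0,0,0,0,0,0,0,0,0,0,0,0,0,0,0,0,0,0]}}

```text
clock: 26.95
position: [0.5069, 0.151, 0.0177]
ee_rot: [0.0, 1.0, -0.018, -0.0]
contact_force: [3.3, -0.2, -1.6]
width: 0.0249
```

Sliding in freely. I'll continue down to about 10 mm.

Call:
{"api": "carry_out", "payload": {"moves": [0,0.05,0,-0.1,0,0,0,0,-0.1,0,0,0,0,-0.1,0,0,0,0,-0.1,0,0,0,0,-0.1,0,0,0,0,-0.1,0,0,0,0,-0.1,0,0,0,0,0,0,0,0,0,0,0,0,0,0,0,0]}}

```text
clock: 27.95
position: [0.507, 0.1511, 0.0113]
ee_rot: [0.0, 1.0, -0.018, -0.001]
contact_force: [-1.0, -0.2, 5.0]
width: 0.025
```

Call:
{"api": "carry_out", "payload": {"moves": [45,0,0,0,0,45,0,0,0,0,45,0,0,0,0,45,0,0,0,0,45,0,0,0,0,45,0,0,1,0,45,0,0,2,0,45,0,0,3,0,45,0,0,3,0,45,0,0,0,0]}}

```text
clock: 28.95
position: [0.511, 0.1517, 0.1055]
ee_rot: [-0.001, 1.0, -0.018, 0.005]
contact_force: [0.5, -0.0, -0.0]
width: 0.0383
```

Call:
{"api": "carry_out", "payload": {"moves": [45,0,-3,1,0,45,0,-4,1,0,45,0,-4,1,0,45,0,-4,0,0,45,0,-4,0,0,45,0,-4,0,0,45,0,-4,0,0,45,0,-3,0,0,45,0,0,0,0,45,0,0,0,0]}}

```text
clock: 29.95
position: [0.5072, -0.149, 0.1304]
ee_rot: [-0.001, 1.0, -0.019, -0.001]
contact_force: [-0.4, 0.8, -0.1]
width: 0.0383
```

```bash
python3 - <<'E'
from chk import *
s=manip.get_state(); print(s['position'],s['contact_force'])
corn=[T(*c) for c in[(-75,-57,30),(-75,-83,30),(15,-57,30),(15,-83,30)]]
for n in('top','scene'):
    im=snap(n,n+'10'); o=np.load('pics/'+n[0]+'7.npy'); hs=cv2.cvtColor(im,cv2.COLOR_RGB2HSV).astype(int)
    m=((hs[...,0]<6)|(hs[...,0]>174))&(hs[...,1]>150)&(hs[...,2]>60)
    u0,v0=proj(n,T(-12,-70,18)).astype(int); m=sub(m,u0-40,v0-40,u0+40,v0+40); v,u=np.nonzero(m)
    print(n,'red',len(u),u.min(),u.max(),v.min(),v.max(),'pred corners',np.round([proj(n,c) for c in corn],1).tolist(),'perched',np.round([proj(n,c+[0,0,.012]) for c in corn],1).tolist())
    q=np.array([ray(n,x,y,.026) for x,y in zip(u,v)])[:,:2]
    L=line(q); c,sn=np.cos(a),np.sin(a); d=L[0]-[x0,y0]; print(' centre in tray',d@[c,sn],d@[-sn,c],'yaw rel',L[2]-np.degrees(a),L[3:])
    # hammer brown region unchanged?
    b=lambda i:(lambda h:(h[...,0]<16)&(h[...,0]>5)&(h[...,1]>110)&(h[...,2]>35))(cv2.cvtColor(i,cv2.COLOR_RGB2HSV))
    w=(105,145,135,205) if n=='top' else (345,135,385,180)
    for i in(o,im): mm=sub(b(i),*w); vv,uu=np.nonzero(mm); print('  hammer',len(uu),uu.mean(),vv.mean())
    # bystanders, first vs now
    f=np.load('pics/'+n[0]+'0.npy').astype(int); R=(210,85,335,125) if n=='top' else (205,230,330,300)
    print('  bystander diff max(blur)',np.abs(cv2.blur(f[R[1]:R[3],R[0]:R[2]].astype(np.float32),(3,3))-cv2.blur(im[R[1]:R[3],R[0]:R[2]].astype(np.float32),(3,3))).max())
# grey blade in top view, bright pixels near blade prediction
im=np.load('pics/top10.npy'); hs=cv2.cvtColor(im,cv2.COLOR_RGB2HSV).astype(int); u0,v0=proj('top',T(60,-70,10)).astype(int)
m=sub((hs[...,1]<70)&(hs[...,2]>70),u0-12,v0-12,u0+12,v0+14)
for z in(12,24): q=top_pts(m,z/1000)*1000-[x0,y0]; L=np.c_[q@[np.cos(a),np.sin(a)],q@[-np.sin(a),np.cos(a)]]; print('blade',z,len(L),L.min(0),L.max(0),L.mean(0))
E
```

```text
[ 0.50715627 -0.14900947  0.13039398] [-0.44187474  0.79320775 -0.12943513]
top red 182 158 166 170 197 pred corners [[157.9, 197.3], [165.9, 197.5], [158.9, 169.6], [167.0, 169.8]] perched [[156.9, 197.3], [165.1, 197.5], [158.0, 169.2], [166.1, 169.4]]
 centre in tray -30.70850545881938 -69.81213373203147 yaw rel -1.889248808907542 (np.float64(-42.876742387318146), np.float64(44.52359357042072))
  hammer 340 124.42058823529412 177.20294117647057
  hammer 336 124.39285714285714 177.17261904761904
  bystander diff max(blur) 7.666664
scene red 133 323 338 155 176 pred corners [[328.2, 153.3], [321.7, 155.4], [339.6, 173.0], [333.0, 175.2]] perched [[328.7, 151.4], [322.2, 153.5], [340.3, 171.1], [333.6, 173.4]]
 centre in tray -29.13997632753546 -70.33738280536107 yaw rel -0.11833970074216404 (np.float64(-42.88273009427346), np.float64(45.02787480246526))
  hammer 248 362.77016129032256 157.5483870967742
  hammer 249 362.8313253012048 157.6586345381526
  bystander diff max(blur) 91.888885
blade 12 100 [ 18.70950814 -83.66642902] [ 74.94940063 -53.93553866] [ 53.77807983 -67.60497779]
blade 24 100 [ 17.68419527 -86.33636157] [ 73.35283465 -56.90746082] [ 52.39656018 -70.4380535 ]
```

```bash
python3 - <<'E'
from h import *
f=np.load('pics/s0.npy').astype(np.float32); g=np.load('pics/scene10.npy').astype(np.float32)
d=np.abs(cv2.blur(f,(3,3))-cv2.blur(g,(3,3))).max(2); w=d[230:300,190:330]; v,u=np.nonzero(w>25); print(len(u),(u.min()+190,u.max()+190,v.min()+230,v.max()+230) if len(u) else '')
print('jar,die,spool',d[230:262,300:328].max(),d[258:285,266:292].max(),d[266:298,206:236].max())
manip.sign_off()
E
```

```text
150 (np.int64(196), np.int64(220), np.int64(230), np.int64(241))
jar,die,spool 4.0 3.5555573 3.6666718
the job is handed in; nothing more can be done
```

The hammer and the red chisel are both in their cut-outs and released, and I handed the job in at about 30 s of the 67 s allowed.

**Hammer:** I picked the smaller brown one. I tipped it butt-down by pressing its head on the far foam wall, slid the butt under the bridge, pushed back about 4 mm past home and lowered the head. The plunger force rose from 5.5 N at first contact to about 8 N, as expected. After release, the head and handle corners matched the fully seated position to within a few pixels of the magnified crops, apart from two corners in the scene view that were 6–9 crop pixels off sideways. It did not move while I placed the chisel.

**Chisel:** It touched the pocket rim on the way in, so I eased it towards +x and +y and it went down to the floor. The centre of its handle measures about (−30, −70) mm in tray axes, which is the target. Its height fits lying home rather than perched.

**Other objects:** The jar, die and spool show no change between the first and last scene views.

**Checks that disagreed:**
- The tray's far edge measured 116 mm from its origin instead of 134 mm. The origin is therefore off-centre, and I relied on the pocket edges instead.
- The yellow left-hand floor edges measured 2–3 mm off.
- The final chisel yaw read −1.9° in the top view but −0.1° in the scene view.
- The first check for moved objects in the scene view flagged a change, but it was only where the chisel had been lying.

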